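Raise the big bench scale's display column until it locks

ROBOT

A 6-joint arm with a two-finger parallel gripper is mounted at the origin on the work surface. World frame = base frame: x ahead of the robot, y to its left, z up, the work surface at z = 0. Lengths are in m, angles in degrees, forces in N, time in s.
With the tool pointing down it reaches from about 0.35 to 0.875 m from the base axis. Payload 4.2 kg.
Tool frame: the origin (TCP) lies midway between the tips of the shut fingers; the grasp point (between the pads) lies 19 mm behind it; z points along the fingers, y is the line along which they close (so a half turn about z gives the same grasp; the last joint's range is limited). The gripper opens to 87 mm and grips with 3 to 60 N. Pads are 19 mm wide; open, the fingers measure 117 mm over their backs; the gripper's body (75 mm by 190 mm) begins 51 mm behind the grasp point.
Start: joints at [87.296, 22.042, 0.453, 0, -68.411, -14.817], TCP at [0.188, 0.596, 0.223] pointing down, gripper open.
Joint ranges: [-179.83, 179.83], [-69.29, 118.12], [-61.27, 80.66], [-181.25, 117.63], [-171.15, -9.14], [-177.46, 177.46]. Speed limits (degrees/s): [159.86, 159.86, 180, 180, 180, 180].

INTERFACE

Orientations are given as a 3x3 rotation matrix whose columns are the frame's x, y, z axes.
In Python, from station import sense, capture, camera_params, finish_job gives the robot as it stands.
- The arm moves only by the tool drive_tool, never from a script. Its argument "rows" is a list of rows, each an object of numbers: "tx", "ty", "tz": the shift along the tool's x, y, z in cm; "ax", "ay", "az": the turn, a rotation vector about the tool's x, y, z in rad; "claw": the finger opening in cm, from 0 to 8.7. In form: [{"tx": .., "ty": .., "tz": .., "ax": .., "ay": .., "az": .., "claw": ..}, ...]. A call has 1 to 10 rows; each row shifts and turns the commanded pose from where the row before left it, along the tool's axes as they then stand; what a row does not reach is not made up. A row lasts 1/12 s, in which the tool goes at most 41.7 mm and 7.16 degrees, less where a joint would pass 70% of its speed; a pose out of reach is approached as far as the arm can. A call with a gripper value outside its range is refused whole. The fingers move at their own pace and stop on an object; the grip force is fixed at half the most. Time passes only in rows, so rows that do not move let the fingers close. It gives the time, the measured TCP pose, the force, the opening and the grip force at its end, in the units of the state.
- sense(): the state, without advancing time (a new reading comes with each control period).
- capture(name): name is "scene" or "top" or "wrist"; returns (picture, depth): 420x560x3 uint8, red, green, blue; 420x560 float32, m along the optical axis (not along the pixel's ray), 0 where there is no reading.
- camera_params(name): a dict with "intrinsics" (3x3 intrinsics, pixels), "k1" (the pictures are not rectified: a ray, as slopes to the right and down, at radius r is drawn at 1 + k1 r^2 times it, then the intrinsics apply), "R" (3x3) and "t" (3): a world point X has camera coordinates R X + t; the wrist camera has in their place "tool_from_camera" (4x4, takes a point from camera to tool coordinates, whose origin is the TCP and whose axes are the flange's). Camera axes: x right, y down, z forward; pixel columns grow to the right and rows downward; lengths in m; the calibration is good to about 2 mm. A picture is of the moment at which its call begins: read the wrist's pose just before it. camera_params takes no time and is no camera call.
- finish_job(): hands the job in; it is judged then, once.
The state is a dict: "time_s": time; "joints": joint angles; "joint_velocities": joint speeds; "effort": joint torques, N m; "tcp_pos": TCP position; "ee_rot": TCP orientation; "wrist_force": force on the tool from outside, world axes, zero at the start; "moment": the same for the moment, N m; "gripper_width": opening from 0.0 (shut) to 1.0 (fully open); "gripper_force": force on a finger pad.
Only numpy, scipy, OpenCV 4.12 (cv2) and the standard library are available. Lean on these libraries where they do the work, as an engineer would, in place of code of your own. Each camera call takes 0.05 s, during which the arm holds its last target. There are 200 camera calls.

TASK

Two bench scales stand on the packing table with their display columns down or nearly so. Pull the display of the bigger scale (wider platform, wider display) straight up until the lock button clicks out of the front of its column, so that it can be read over tall tubs, and let go of it. Leave the display of the small scale where it is.

Things in the scene. Friction and masses are not known exactly. Their poses are not given: they have to be found in the camera images.
- big_display (a point): Centre of the white display housing of the big scale: 30 mm thick along x, 170 wide along y, 60 high along z (up). x points level over the scale's platform (200 x 220 mm, top 60 mm above the table). Column down: centre 175 mm above the table. Grip it across x from above. Below it: fixed 34 mm tube up to 135 mm. Scale fixed; the bowl on it is 60 mm high, 75 mm or more in front of the column.
- big_column (a joint): How far the big scale's column is pulled straight up, in m: 0 fully down; at about 0.088 (2 mm play) the lock button pops into its hole and stops it both ways; hard stop at 0.093. It stays where left (6 N friction, 0.35 kg: about 10 N lifts it). The display rises with it.
- big_lock (a joint): Sprung lock button, 9 mm square, on the big column's inner tube, in m: 0 to 0.001 while held back inside the outer tube, 0.010 when clicked out through the hole in the tube's front (platform side), 112 mm above the table, where it sticks out 7 mm.
- small_display (a point): Centre of the display housing of the small scale, a bystander to leave alone: same build and axes, but the housing is 105 mm wide and the platform 130 x 140 mm.

How it is judged (in metres and radians):
At the end, for the whole second after the job is handed in: The big scale's lock button is out by more than 7 mm, its column stands pulled out by more than 80 mm and at rest, and the small scale's display is within 15 mm of where it started (value of joint big_lock above 0.007 m and value of joint big_column above 0.08 m and velocity of joint big_column between -0.01 and 0.01 m/s and distance of small_display from where it was at the start of the episode below 0.015 m); the robot touches nothing.
It fails at once if the small scale's display was raised or pushed by more than 15 mm (distance of small_display from where it was at the start of the episode above 0.015 m).
It also fails if it takes over 37 s, if anything falls off the work surface, if the arm or the gripper's body presses on something with over 40 N, if the wrist force passes 120 N, or if a joint passes its speed limit or range.

## Working session

There is one attempt and no reset: what is moved stays moved. The work goes in short steps, Python scripts to look and compute and a tool call to move; the robot and the scene stay as the last step left them, time stands still between calls to the robot, and variables do not carry over. Pictures are saved under pics/ and viewed, at most 10 in all, crops included, and the job is handed in when it is done.

Besides the shell and the picture viewer there is one more tool, called after ">>>" in YAML: its name, and indented under it one key for each argument. drive_tool: Moves the arm, as the interface text tells. Its arguments: {"type":"object","properties":{"rows":{"type":"array"}},"required":["rows"]}

```bash
mkdir -p pics; cat > h.py <<'E'
import numpy as np,cv2
from station import *
def cloud(name,d):
    p=camera_params(name);K=np.array(p["intrinsics"]);h,w=d.shape
    uv=np.stack(np.meshgrid(np.arange(w),np.arange(h)),-1).reshape(-1,1,2).astype(float)
    xy=cv2.undistortPoints(uv,K,np.array([p["k1"],0,0,0.])).reshape(h,w,2)
    c=np.dstack([xy*d[...,None],d])
    return (c-np.array(p["t"]))@np.array(p["R"])
E
python3 - <<'E'
from h import *
for n in("scene","top"):
    im,d=capture(n);cv2.imwrite(f"pics/{n}.png",im[...,::-1]);P=cloud(n,d);np.savez(f"{n}.npz",P=P,im=im,d=d)
s=sense();print(s["time_s"],s["tcp_pos"],np.round(s["ee_rot"],3),s["gripper_width"])
E
```

```text
0.1 [0.18798536 0.59550947 0.22158195] [[ 0.954 -0.301 -0.   ]
 [-0.301 -0.954 -0.002]
 [ 0.     0.002 -1.   ]] 0.9988750340521187
```

View pics/scene.png

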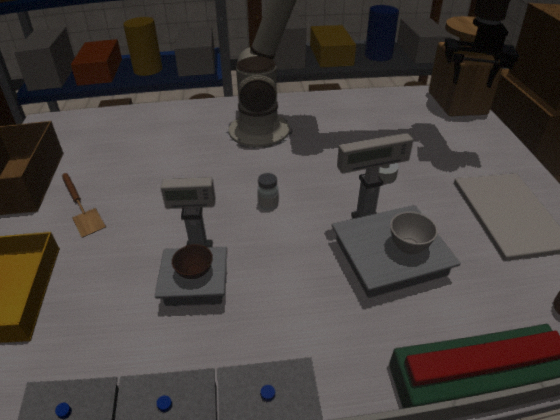

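View pics/top.png

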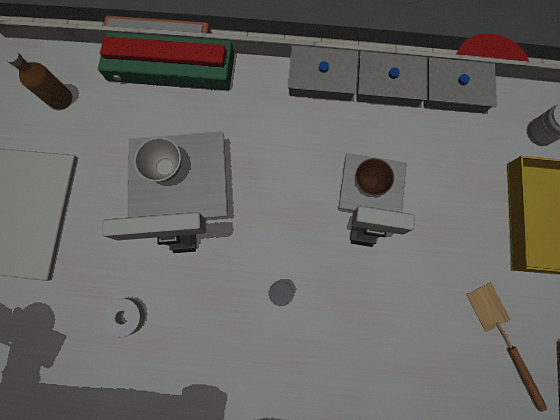

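The scene picture shows the big scale on the right, with its display around (375,152), and the small one on the left, around (188,192). In the top picture the big display is the bar at about (104-204, 213-240), and the small one is at (385,220).

```bash
python3 - <<'E'
from h import *
for n,(u0,u1,v0,v1) in {"top":(85,225,195,255),"scene":(325,425,125,215)}.items():
    z=np.load(n+".npz");P=z["P"][v0:v1,u0:u1].reshape(-1,3);d=z["d"][v0:v1,u0:u1].ravel()
    P=P[d>0];q=P[(P[:,2]>.13)&(P[:,2]<.4)]
    print(n,len(q),np.histogram(q[:,2],bins=np.arange(.13,.4,.01)))
    zt=np.percentile(q[:,2],95) if n=="scene" else np.median(q[:,2])
    t=q[abs(q[:,2]-zt)<.008]
    print("top",zt,len(t)); r=cv2.minAreaRect(t[:,:2].astype(np.float32));print(r,np.round(cv2.boxPoints(r),3).tolist())
z=np.load("top.npz");P=z["P"]
for v,u in [(215,200),(222,110),(205,140),(140,215),(140,135),(215,220),(160,158),(133,160),(225,150),(245,182),(308,120)]: print(u,v,np.round(P[v,u],3))
E
```

```text
top 2358 (array([ 122,   14,    6,    0,    2,   84,   97,  109,  104,  108, 1708,
          4,    0,    0,    0,    0,    0,    0,    0,    0,    0,    0,
          0,    0,    0,    0]), array([0.13, 0.14, 0.15, 0.16, 0.17, 0.18, 0.19, 0.2 , 0.21, 0.22, 0.23,
       0.24, 0.25, 0.26, 0.27, 0.28, 0.29, 0.3 , 0.31, 0.32, 0.33, 0.34,
       0.35, 0.36, 0.37, 0.38, 0.39]))
top 0.23614351662203154 1729
((0.4678816795349121, 0.2255319356918335), (0.030594496056437492, 0.1704079657793045), 9.982756614685059) [[0.43799999356269836, 0.3070000112056732], [0.46799999475479126, 0.13899999856948853], [0.49799999594688416, 0.14399999380111694], [0.46799999475479126, 0.31200000643730164]]
scene 2409 (array([167,  50,  46,  43,  51, 261, 258, 274, 275, 279, 705,   0,   0,
         0,   0,   0,   0,   0,   0,   0,   0,   0,   0,   0,   0,   0]), array([0.13, 0.14, 0.15, 0.16, 0.17, 0.18, 0.19, 0.2 , 0.21, 0.22, 0.23,
       0.24, 0.25, 0.26, 0.27, 0.28, 0.29, 0.3 , 0.31, 0.32, 0.33, 0.34,
       0.35, 0.36, 0.37, 0.38, 0.39]))
top 0.23723310400696598 728
((0.4708087742328644, 0.22644495964050293), (0.034358035773038864, 0.1685655415058136), 9.732019424438477) [[0.4399999976158142, 0.3070000112056732], [0.46799999475479126, 0.14000000059604645], [0.5019999742507935, 0.1459999978542328], [0.4729999899864197, 0.31200000643730164]]
200 215 [0.492 0.144 0.231]
110 222 [0.464 0.296 0.237]
140 205 [0.531 0.319 0.062]
215 140 [0.698 0.174 0.062]
135 140 [0.682 0.358 0.06 ]
220 215 [0.526 0.14  0.06 ]
158 160 [0.636 0.294 0.069]
160 133 [0.728 0.326 0.001]
150 225 [0.465 0.225 0.239]
182 245 [0.453 0.213 0.061]
120 308 [0.307 0.333 0.037]
```

The display top is at z = 0.236, so the column is already about 31 mm up. Its centre is (0.468, 0.2255), yaw 9.9°. I'll raise the tool, travel over it, then turn by +62.4°.

>>> drive_tool:
  rows:
    - {"tz":-4}
    - {"tz":-4}
    - {"tx":3.1,"ty":2.2}
    - {"tx":3.1,"ty":2.2}
    - {"tx":3.1,"ty":2.2}
    - {"tx":3.1,"ty":2.2}
    - {"tx":3.1,"ty":2.2}
    - {"tx":3.1,"ty":2.2}
    - {"tx":3.1,"ty":2.2}
    - {"tx":3.1,"ty":2.2}

```text
invalid input at $.rows[0]: expected keys tx, ty, tz, ax, ay, az, claw
```

>>> drive_tool:
  rows:
    - {"tx":3.1,"ty":2.2,"az":0.109}
    - {"az":0.109}
    - {"az":0.109}
    - {"az":0.109}
    - {"az":0.109}
    - {"az":0.109}
    - {"az":0.109}
    - {"az":0.109}
    - {"az":0.109}
    - {"az":0.109}

```text
invalid input at $.rows[0]: expected keys tx, ty, tz, ax, ay, az, claw
```

```bash
cat > st.py <<'E'
from h import *
import sys
s=sense();R=np.array(s["ee_rot"]);p=np.array(s["tcp_pos"])
print(s["time_s"],p,np.round(R,3).tolist(),np.round(s["wrist_force"],1),s["gripper_width"],s["gripper_force"])
print("to display in tool cm",np.round(R.T@(np.array([.469,.226,.193])-p)*100,2),"y yaw",np.degrees(np.arctan2(R[1,1],R[0,1])))
E
python3 st.py
```

```text
0.1 [0.18798536 0.59550947 0.22158195] [[0.954, -0.301, -0.0], [-0.301, -0.954, -0.002], [0.0, 0.002, -1.0]] [-0.4  0.1 -0.9] 0.9988750340521187 0.0
to display in tool cm [37.93 26.77  2.91] y yaw -107.52975820223864
```

All keys are required in every row.

>>> drive_tool:
  rows:
    - {"tx":0,"ty":0,"tz":-4,"ax":0,"ay":0,"az":0,"claw":8.7}
    - {"tx":0,"ty":0,"tz":-4,"ax":0,"ay":0,"az":0,"claw":8.7}
    - {"tx":3.1,"ty":2.2,"tz":0,"ax":0,"ay":0,"az":0,"claw":8.7}
    - {"tx":3.1,"ty":2.2,"tz":0,"ax":0,"ay":0,"az":0,"claw":8.7}
    - {"tx":3.1,"ty":2.2,"tz":0,"ax":0,"ay":0,"az":0,"claw":8.7}
    - {"tx":3.1,"ty":2.2,"tz":0,"ax":0,"ay":0,"az":0,"claw":8.7}
    - {"tx":3.1,"ty":2.2,"tz":0,"ax":0,"ay":0,"az":0,"claw":8.7}
    - {"tx":3.1,"ty":2.2,"tz":0,"ax":0,"ay":0,"az":0,"claw":8.7}
    - {"tx":3.1,"ty":2.2,"tz":0,"ax":0,"ay":0,"az":0,"claw":8.7}
    - {"tx":3.1,"ty":2.2,"tz":0,"ax":0,"ay":0,"az":0,"claw":8.7}

```text
time_s: 0.93
tcp_pos: [0.3721, 0.3516, 0.3023]
ee_rot: [[0.954, -0.301, -0.0], [-0.301, -0.954, -0.0], [-0.0, 0.0, -1.0]]
wrist_force: [0.5, 0.2, -0.1]
gripper_width: 0.996
gripper_force: 0.0
```

>>> drive_tool:
  rows:
    - {"tx":3.1,"ty":2.2,"tz":0,"ax":0,"ay":0,"az":0.109,"claw":8.7}
    - {"tx":0,"ty":0,"tz":0,"ax":0,"ay":0,"az":0.109,"claw":8.7}
    - {"tx":0,"ty":0,"tz":0,"ax":0,"ay":0,"az":0.109,"claw":8.7}
    - {"tx":0,"ty":0,"tz":0,"ax":0,"ay":0,"az":0.109,"claw":8.7}
    - {"tx":0,"ty":0,"tz":0,"ax":0,"ay":0,"az":0.109,"claw":8.7}
    - {"tx":0,"ty":0,"tz":0,"ax":0,"ay":0,"az":0.109,"claw":8.7}
    - {"tx":0,"ty":0,"tz":0,"ax":0,"ay":0,"az":0.109,"claw":8.7}
    - {"tx":0,"ty":0,"tz":0,"ax":0,"ay":0,"az":0.109,"claw":8.7}
    - {"tx":0,"ty":0,"tz":0,"ax":0,"ay":0,"az":0.109,"claw":8.7}
    - {"tx":0,"ty":0,"tz":0,"ax":0,"ay":0,"az":0.109,"claw":8.7}

```text
time_s: 1.77
tcp_pos: [0.3943, 0.3229, 0.302]
ee_rot: [[0.169, -0.986, -0.001], [-0.986, -0.169, -0.001], [0.001, 0.001, -1.0]]
wrist_force: [0.4, 0.6, 0.4]
gripper_width: 1.003
gripper_force: 0.0
```

```bash
python3 st.py
```

```text
1.7667 [0.39433059 0.32294132 0.3020488 ] [[0.169, -0.986, -0.001], [-0.986, -0.169, -0.001], [0.001, 0.001, -1.0]] [0.4 0.6 0.4] 1.002683013338238 0.0
to display in tool cm [10.81 -5.74 10.91] y yaw -170.29076930639485
```

>>> drive_tool:
  rows:
    - {"tx":2.7,"ty":-1.43,"tz":0,"ax":0,"ay":0,"az":0,"claw":8.7}
    - {"tx":2.7,"ty":-1.43,"tz":0,"ax":0,"ay":0,"az":0,"claw":8.7}
    - {"tx":2.7,"ty":-1.43,"tz":0,"ax":0,"ay":0,"az":0,"claw":8.7}
    - {"tx":2.7,"ty":-1.43,"tz":0,"ax":0,"ay":0,"az":0,"claw":8.7}
    - {"tx":0,"ty":0,"tz":2,"ax":0,"ay":0,"az":0,"claw":8.7}
    - {"tx":0,"ty":0,"tz":2,"ax":0,"ay":0,"az":0,"claw":8.7}
    - {"tx":0,"ty":0,"tz":0,"ax":0,"ay":0,"az":0,"claw":8.7}
    - {"tx":0,"ty":0,"tz":0,"ax":0,"ay":0,"az":0,"claw":8.7}

```text
time_s: 2.43
tcp_pos: [0.4693, 0.2262, 0.2617]
ee_rot: [[0.174, -0.985, -0.002], [-0.985, -0.174, -0.002], [0.002, 0.002, -1.0]]
wrist_force: [-0.1, 0.1, 1.1]
gripper_width: 1.001
gripper_force: 0.0
```

```bash
python3 st.py; python3 - <<'E'
from h import *
s=sense();R=np.array(s["ee_rot"]);p=np.array(s["tcp_pos"])
im,d=capture("wrist");cv2.imwrite("pics/w1.png",im[...,::-1])
c=camera_params("wrist");h,w=d.shape
uv=np.stack(np.meshgrid(np.arange(w),np.arange(h)),-1).reshape(-1,1,2).astype(float)
xy=cv2.undistortPoints(uv,np.array(c["intrinsics"]),np.array([c["k1"],0,0,0.])).reshape(h,w,2)
T=np.array(c["tool_from_camera"]);C=np.dstack([xy*d[...,None],d])
P=((C@T[:3,:3].T+T[:3,3])@R.T+p)[d>0]
q=P[(abs(P[:,2]-.236)<.008)&(np.hypot(P[:,0]-.469,P[:,1]-.226)<.1)]
print(len(q),np.median(q[:,2]) if len(q) else 0);print(cv2.minAreaRect(q[:,:2].astype(np.float32)))
E
```

```text
2.4333 [0.46932548 0.22620316 0.26170488] [[0.174, -0.985, -0.002], [-0.985, -0.174, -0.002], [0.002, 0.002, -1.0]] [-0.1  0.1  1.1] 1.001281697166274 0.0
to display in tool cm [0.   0.02 6.87] y yaw -169.98095811298987
11347 0.2375396856515709
((0.4689246714115143, 0.22798442840576172), (0.030652686953544617, 0.16850169003009796), 9.893308639526367)
```

View pics/w1.png

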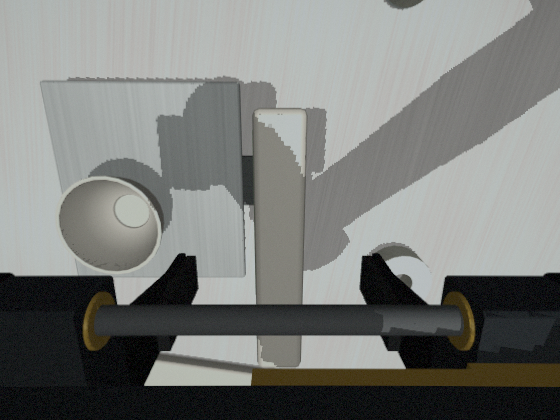

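The wrist view shows the display bar (255-305, 108-365) centred between the fingers, and the dark column at about (248, 180). I'll check where the column sits along the display so I can grip over it.

```bash
python3 - <<'E'
from h import *
a=np.radians(9.9);ex=np.array([np.cos(a),np.sin(a)]);ey=np.array([-ex[1],ex[0]])
for n in("scene","top"):
    z=np.load(n+".npz");P=z["P"][z["d"]>0]
    L=np.c_[(P[:,:2]-[.469,.227])@ex,(P[:,:2]-[.469,.227])@ey,P[:,2]]
    for lo,hi in((.075,.1),(.1,.13),(.13,.14),(.14,.17),(.18,.23)):
        q=L[(L[:,2]>lo)&(L[:,2]<hi)&(abs(L[:,0])<.05)&(abs(L[:,1])<.1)]
        if len(q):print(n,lo,len(q),np.round(np.percentile(q[:,:2],[2,50,98],axis=0)*1000).tolist())
    q=L[(abs(L[:,2]-.06)<.006)&(abs(L[:,0])<.35)&(abs(L[:,1])<.16)]
    print("plat",np.round(np.percentile(q[:,:2],[1,50,99],axis=0)*1000).tolist())
E
```

```text
scene 0.075 165 [[-14.0, -17.0], [17.0, -10.0], [20.0, 17.0]]
scene 0.1 176 [[-14.0, -20.0], [18.0, -8.0], [23.0, 18.0]]
scene 0.13 167 [[-18.0, -21.0], [12.0, -9.0], [24.0, 22.0]]
scene 0.14 139 [[-8.0, -11.0], [11.0, -4.0], [14.0, 13.0]]
scene 0.18 1347 [[-3.0, -85.0], [16.0, -11.0], [18.0, 80.0]]
plat [[18.0, -109.0], [172.0, -30.0], [241.0, 106.0]]
top 0.075 50 [[-19.0, -18.0], [-17.0, -17.0], [-1.0, 15.0]]
top 0.1 39 [[-23.0, -22.0], [-12.0, -10.0], [-5.0, 17.0]]
top 0.13 122 [[-22.0, -22.0], [-18.0, -1.0], [-9.0, 20.0]]
top 0.14 20 [[-19.0, -12.0], [-12.0, -2.0], [-11.0, 11.0]]
top 0.18 502 [[-17.0, -86.0], [-16.0, -18.0], [8.0, 76.0]]
plat [[41.0, -110.0], [121.0, -27.0], [236.0, 105.0]]
```

The column is centred under the display. I'll descend and grip.

>>> drive_tool:
  rows:
    - {"tx":0,"ty":0,"tz":2,"ax":0,"ay":0,"az":0,"claw":8.7}
    - {"tx":0,"ty":0,"tz":2,"ax":0,"ay":0,"az":0,"claw":8.7}
    - {"tx":0,"ty":0,"tz":1.5,"ax":0,"ay":0,"az":0,"claw":8.7}
    - {"tx":0,"ty":0,"tz":1.1,"ax":0,"ay":0,"az":0,"claw":8.7}
    - {"tx":0,"ty":0,"tz":0,"ax":0,"ay":0,"az":0,"claw":5}
    - {"tx":0,"ty":0,"tz":0,"ax":0,"ay":0,"az":0,"claw":4}
    - {"tx":0,"ty":0,"tz":0,"ax":0,"ay":0,"az":0,"claw":2}
    - {"tx":0,"ty":0,"tz":0,"ax":0,"ay":0,"az":0,"claw":2}
    - {"tx":0,"ty":0,"tz":0,"ax":0,"ay":0,"az":0,"claw":2}
    - {"tx":0,"ty":0,"tz":0,"ax":0,"ay":0,"az":0,"claw":2}

```text
time_s: 3.32
tcp_pos: [0.47, 0.227, 0.1973]
ee_rot: [[0.174, -0.985, 0.001], [-0.985, -0.174, 0.001], [-0.001, -0.001, -1.0]]
wrist_force: [-0.2, -0.2, 0.5]
gripper_width: 0.63
gripper_force: 0.0
```

>>> drive_tool:
  rows:
    - {"tx":0,"ty":0,"tz":0,"ax":0,"ay":0,"az":0,"claw":2}
    - {"tx":0,"ty":0,"tz":0,"ax":0,"ay":0,"az":0,"claw":2}
    - {"tx":0,"ty":0,"tz":0,"ax":0,"ay":0,"az":0,"claw":2}
    - {"tx":0,"ty":0,"tz":0,"ax":0,"ay":0,"az":0,"claw":2}

```text
time_s: 3.65
tcp_pos: [0.4688, 0.2266, 0.1963]
ee_rot: [[0.174, -0.985, -0.002], [-0.985, -0.174, -0.001], [0.0, 0.002, -1.0]]
wrist_force: [-0.6, 0.1, 1.4]
gripper_width: 0.346
gripper_force: 30.0
```

Gripped at 30 mm with 30 N. Now I'll pull up, slowly near the end.

>>> drive_tool:
  rows:
    - {"tx":0,"ty":0,"tz":-0.5,"ax":0,"ay":0,"az":0,"claw":2}
    - {"tx":0,"ty":0,"tz":-0.5,"ax":0,"ay":0,"az":0,"claw":2}
    - {"tx":0,"ty":0,"tz":-0.5,"ax":0,"ay":0,"az":0,"claw":2}
    - {"tx":0,"ty":0,"tz":-0.5,"ax":0,"ay":0,"az":0,"claw":2}
    - {"tx":0,"ty":0,"tz":-0.5,"ax":0,"ay":0,"az":0,"claw":2}
    - {"tx":0,"ty":0,"tz":-0.5,"ax":0,"ay":0,"az":0,"claw":2}
    - {"tx":0,"ty":0,"tz":-0.5,"ax":0,"ay":0,"az":0,"claw":2}
    - {"tx":0,"ty":0,"tz":-0.5,"ax":0,"ay":0,"az":0,"claw":2}
    - {"tx":0,"ty":0,"tz":-0.5,"ax":0,"ay":0,"az":0,"claw":2}
    - {"tx":0,"ty":0,"tz":-0.3,"ax":0,"ay":0,"az":0,"claw":2}

```text
time_s: 4.48
tcp_pos: [0.4689, 0.2265, 0.2449]
ee_rot: [[0.174, -0.985, -0.002], [-0.985, -0.174, -0.001], [0.0, 0.002, -1.0]]
wrist_force: [-2.8, 1.4, -11.8]
gripper_width: 0.338
gripper_force: 30.0
```

>>> drive_tool:
  rows:
    - {"tx":0,"ty":0,"tz":-0.1,"ax":0,"ay":0,"az":0,"claw":2}
    - {"tx":0,"ty":0,"tz":-0.1,"ax":0,"ay":0,"az":0,"claw":2}
    - {"tx":0,"ty":0,"tz":-0.1,"ax":0,"ay":0,"az":0,"claw":2}
    - {"tx":0,"ty":0,"tz":-0.1,"ax":0,"ay":0,"az":0,"claw":2}
    - {"tx":0,"ty":0,"tz":-0.1,"ax":0,"ay":0,"az":0,"claw":2}
    - {"tx":0,"ty":0,"tz":-0.1,"ax":0,"ay":0,"az":0,"claw":2}

```text
time_s: 4.98
tcp_pos: [0.4689, 0.2265, 0.25]
ee_rot: [[0.174, -0.985, -0.002], [-0.985, -0.174, -0.001], [0.0, 0.002, -1.0]]
wrist_force: [-5.4, 1.8, -11.0]
gripper_width: 0.343
gripper_force: 30.0
```

>>> drive_tool:
  rows:
    - {"tx":0,"ty":0,"tz":-0.1,"ax":0,"ay":0,"az":0,"claw":2}
    - {"tx":0,"ty":0,"tz":-0.1,"ax":0,"ay":0,"az":0,"claw":2}
    - {"tx":0,"ty":0,"tz":-0.1,"ax":0,"ay":0,"az":0,"claw":2}

```text
time_s: 5.23
tcp_pos: [0.4689, 0.2265, 0.2534]
ee_rot: [[0.174, -0.985, -0.002], [-0.985, -0.174, -0.001], [0.0, 0.002, -1.0]]
wrist_force: [-5.4, 1.9, -9.7]
gripper_width: 0.345
gripper_force: 30.0
```

>>> drive_tool:
  rows:
    - {"tx":0,"ty":0,"tz":-0.1,"ax":0,"ay":0,"az":0,"claw":2}
    - {"tx":0,"ty":0,"tz":0,"ax":0,"ay":0,"az":0,"claw":2}

```text
time_s: 5.4
tcp_pos: [0.4689, 0.2265, 0.2547]
ee_rot: [[0.174, -0.985, -0.002], [-0.985, -0.174, -0.001], [0.0, 0.002, -1.0]]
wrist_force: [-5.9, 2.1, -9.5]
gripper_width: 0.344
gripper_force: 30.0
```

>>> drive_tool:
  rows:
    - {"tx":0,"ty":0,"tz":-0.1,"ax":0,"ay":0,"az":0,"claw":2}
    - {"tx":0,"ty":0,"tz":0,"ax":0,"ay":0,"az":0,"claw":2}

```text
time_s: 5.57
tcp_pos: [0.4689, 0.2266, 0.2553]
ee_rot: [[0.174, -0.985, -0.002], [-0.985, -0.174, -0.001], [0.0, 0.002, -1.0]]
wrist_force: [-5.1, 1.6, -9.6]
gripper_width: 0.347
gripper_force: 30.0
```

>>> drive_tool:
  rows:
    - {"tx":0,"ty":0,"tz":-0.1,"ax":0,"ay":0,"az":0,"claw":2}
    - {"tx":0,"ty":0,"tz":0,"ax":0,"ay":0,"az":0,"claw":2}

```text
time_s: 5.73
tcp_pos: [0.4689, 0.2265, 0.2554]
ee_rot: [[0.174, -0.985, -0.003], [-0.985, -0.174, -0.001], [0.0, 0.003, -1.0]]
wrist_force: [-4.3, 1.6, -15.7]
gripper_width: 0.343
gripper_force: 30.0
```

The force rises at +59 mm: this is either the lock or the hard stop. I'll look for the button.

```bash
python3 - <<'E'
from h import *
im,d=capture("scene");im0=np.load("scene.npz")["im"]
c=np.hstack([x[100:230,315:430,::-1] for x in(im0,im)]);cv2.imwrite("pics/c1.png",cv2.convertScaleAbs(cv2.resize(c,None,fx=3.4,fy=3.4,interpolation=cv2.INTER_CUBIC),alpha=1.6))
P=cloud("scene",d);a=np.radians(9.9);ex=np.array([np.cos(a),np.sin(a)]);ey=np.array([-ex[1],ex[0]])
L=np.c_[(P[d>0][:,:2]-[.469,.227])@ex,(P[d>0][:,:2]-[.469,.227])@ey,P[d>0][:,2]]
q=L[(L[:,2]>.08)&(L[:,2]<.13)&(abs(L[:,0])<.04)&(abs(L[:,1])<.025)]
for z in np.arange(.08,.13,.004):
    k=q[abs(q[:,2]-z)<.002]; print(round(z,3),len(k),np.round(np.percentile(k[:,0],[50,90,100])*1000,1))
E
```

```text
0.08 14 [15.1 20.1 20.7]
0.084 24 [16.6 18.9 21.4]
0.088 29 [17.2 19.7 19.9]
0.092 24 [16.7 18.9 20. ]
0.096 21 [17.7 19.1 20.4]
0.1 29 [17.2 19.8 20.7]
0.104 26 [16.7 18.7 19.2]
0.108 18 [15.3 18.4 22.7]
0.112 31 [17.8 23.8 25.6]
0.116 30 [17.1 24.6 26. ]
0.12 17 [19.4 23.8 25.7]
0.124 10 [20.4 22.2 22.9]
0.128 38 [20.8 23.2 24.6]
```

View pics/c1.png

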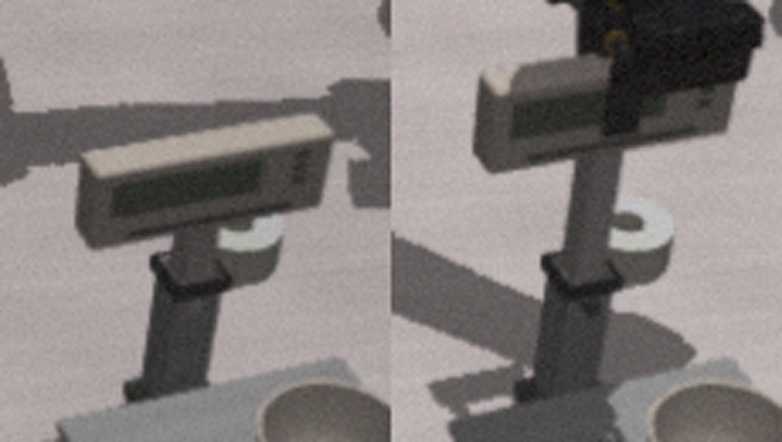

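The right-hand crop shows the dark button just below the collar at about (590,308). Depth shows a 7 mm protrusion around z = 0.112-0.116. I'll confirm with a gentle downward press.

>>> drive_tool:
  rows:
    - {"tx":0,"ty":0,"tz":0.2,"ax":0,"ay":0,"az":0,"claw":2}
    - {"tx":0,"ty":0,"tz":0.2,"ax":0,"ay":0,"az":0,"claw":2}
    - {"tx":0,"ty":0,"tz":0.2,"ax":0,"ay":0,"az":0,"claw":2}
    - {"tx":0,"ty":0,"tz":0,"ax":0,"ay":0,"az":0,"claw":2}

```text
time_s: 6.12
tcp_pos: [0.4689, 0.2265, 0.2534]
ee_rot: [[0.175, -0.985, -0.0], [-0.985, -0.175, -0.0], [0.0, 0.0, -1.0]]
wrist_force: [-10.5, 0.6, -0.2]
gripper_width: 0.348
gripper_force: 30.0
```

>>> drive_tool:
  rows:
    - {"tx":0,"ty":0,"tz":0.2,"ax":0,"ay":0,"az":0,"claw":2}
    - {"tx":0,"ty":0,"tz":0,"ax":0,"ay":0,"az":0,"claw":2}

```text
time_s: 6.28
tcp_pos: [0.4689, 0.2265, 0.2516]
ee_rot: [[0.175, -0.985, 0.0], [-0.985, -0.175, -0.0], [0.0, -0.0, -1.0]]
wrist_force: [-11.6, 2.0, 0.7]
gripper_width: 0.345
gripper_force: 30.0
```

```bash
python3 - <<'E'
from h import *
a=np.radians(9.9);ex=np.array([np.cos(a),np.sin(a)]);ey=np.array([-ex[1],ex[0]])
z=np.load("scene.npz");d0=z["d"]
ims=[];ds=[]
for i in range(8):
    im,d=capture("scene");ims.append(im.astype(float));ds.append(d)
im=np.mean(ims,0).astype(np.uint8)
for d in(d0,np.median(ds,0)):
    P=cloud("scene",d.astype(np.float32))
    L=np.c_[(P[d>0][:,:2]-[.469,.227])@ex,(P[d>0][:,:2]-[.469,.227])@ey,P[d>0][:,2]]
    q=L[(L[:,2]>.08)&(L[:,2]<.13)&(abs(L[:,0])<.04)&(abs(L[:,1])<.013)]
    for h in np.arange(.096,.13,.004):
        k=q[abs(q[:,2]-h)<.002]; print(round(h,3),len(k),np.round(np.percentile(k[:,0],[50,90,100])*1000,1))
c=im[165:225,350:395,::-1];cv2.imwrite("pics/c2.png",cv2.convertScaleAbs(cv2.resize(c,None,fx=9,fy=9,interpolation=cv2.INTER_CUBIC),alpha=2))
s=sense();print(s["time_s"],s["tcp_pos"],s["wrist_force"])
E
```

```text
0.096 9 [18.6 19.3 20.3]
0.1 15 [18.3 19.9 21. ]
0.104 19 [17.7 18.9 19.9]
0.108 13 [16.3 19.1 19.3]
0.112 11 [17.  18.8 19.8]
0.116 6 [17.9 18.7 18.9]
0.12 10 [18.6 19.7 20.1]
0.124 7 [20.7 22.8 22.9]
0.128 12 [22.  23.3 23.8]
0.096 13 [18.3 18.8 18.9]
0.1 12 [18.  18.5 18.8]
0.104 6 [18.2 21.5 24.2]
0.108 12 [18.4 24.5 25.3]
0.112 20 [18.4 24.7 25. ]
0.116 14 [18.3 20.4 23.9]
0.12 9 [18.1 18.4 18.5]
0.124 5 [21.8 22.1 22.2]
0.128 12 [21.8 22.6 22.8]
6.6833 [0.46893406 0.22653508 0.2515796 ] [-11.12477549   2.434393     0.47775241]
```

View pics/c2.png

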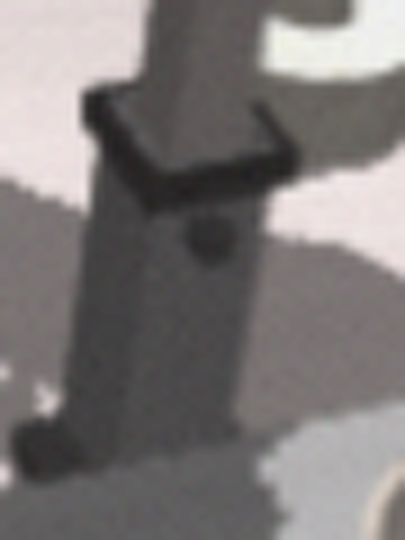

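The button is plainly out, at about (210,240) in the crop; the small drop was its play in the hole. I'll release and retreat.

>>> drive_tool:
  rows:
    - {"tx":0,"ty":0,"tz":0,"ax":0,"ay":0,"az":0,"claw":8.7}
    - {"tx":0,"ty":0,"tz":0,"ax":0,"ay":0,"az":0,"claw":8.7}
    - {"tx":0,"ty":0,"tz":0,"ax":0,"ay":0,"az":0,"claw":8.7}
    - {"tx":0,"ty":0,"tz":0,"ax":0,"ay":0,"az":0,"claw":8.7}
    - {"tx":0,"ty":0,"tz":0,"ax":0,"ay":0,"az":0,"claw":8.7}
    - {"tx":0,"ty":0,"tz":0,"ax":0,"ay":0,"az":0,"claw":8.7}
    - {"tx":0,"ty":0,"tz":0,"ax":0,"ay":0,"az":0,"claw":8.7}
    - {"tx":0,"ty":0,"tz":0,"ax":0,"ay":0,"az":0,"claw":8.7}
    - {"tx":0,"ty":0,"tz":0,"ax":0,"ay":0,"az":0,"claw":8.7}
    - {"tx":0,"ty":0,"tz":0,"ax":0,"ay":0,"az":0,"claw":8.7}

```text
time_s: 7.52
tcp_pos: [0.4698, 0.2268, 0.2485]
ee_rot: [[0.174, -0.985, 0.0], [-0.985, -0.174, -0.0], [0.0, -0.0, -1.0]]
wrist_force: [-0.0, -0.3, -0.0]
gripper_width: 0.972
gripper_force: 0.0
```

>>> drive_tool:
  rows:
    - {"tx":0,"ty":0,"tz":-1,"ax":0,"ay":0,"az":0,"claw":8.7}
    - {"tx":0,"ty":0,"tz":-2,"ax":0,"ay":0,"az":0,"claw":8.7}
    - {"tx":0,"ty":0,"tz":-2,"ax":0,"ay":0,"az":0,"claw":8.7}
    - {"tx":0,"ty":0,"tz":-2,"ax":0,"ay":0,"az":0,"claw":8.7}
    - {"tx":0,"ty":0,"tz":-2,"ax":0,"ay":0,"az":0,"claw":8.7}
    - {"tx":0,"ty":0,"tz":-2,"ax":0,"ay":0,"az":0,"claw":8.7}
    - {"tx":0,"ty":0,"tz":-1,"ax":0,"ay":0,"az":0,"claw":8.7}
    - {"tx":0,"ty":0,"tz":0,"ax":0,"ay":0,"az":0,"claw":8.7}
    - {"tx":0,"ty":0,"tz":0,"ax":0,"ay":0,"az":0,"claw":8.7}

```text
time_s: 8.27
tcp_pos: [0.4695, 0.2269, 0.3685]
ee_rot: [[0.174, -0.985, -0.0], [-0.985, -0.174, 0.001], [-0.001, 0.0, -1.0]]
wrist_force: [0.6, -0.1, 0.5]
gripper_width: 0.999
gripper_force: 0.0
```

```bash
python3 - <<'E'
from h import *
a=np.radians(9.9);ex=np.array([np.cos(a),np.sin(a)]);ey=np.array([-ex[1],ex[0]])
d=np.median([capture("scene")[1] for i in range(6)],0).astype(np.float32)
P=cloud("scene",d)[d>0]
L=np.c_[(P[:,:2]-[.469,.227])@ex,(P[:,:2]-[.469,.227])@ey,P[:,2]]
q=L[(L[:,2]>.1)&(L[:,2]<.12)&(abs(L[:,0])<.04)&(abs(L[:,1])<.013)];print("button",q[:,0].max(),q[q[:,0]>.0225,2].mean())
q=L[(L[:,2]>.2)&(L[:,2]<.32)&(abs(L[:,0])<.02)&(abs(L[:,1])<.08)];print("top",np.percentile(q[:,2],[90,99]))
s=sense();print(s["time_s"],s["tcp_pos"],s["wrist_force"],s["gripper_width"])
E
```

```text
button 0.025033181373103626 0.11058616098659325
top [0.29150169 0.29247236]
8.5667 [0.46947061 0.22662384 0.36756469] [ 0.42017108 -0.01290867  0.0152963 ] 1.0063245880161675
```

The button is out by 7 mm, the display top is at 0.292 (column about 87 mm up), and the gripper is clear.

```bash
python3 -c "
from station import *
print(finish_job())"
```

```text
the job is handed in; nothing more can be done
None
```

The big scale's display is up about 87 mm with its lock button clicked out 7 mm; the arm let go, backed clear without going near the small scale, and the job is handed in (no verdict was returned).

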